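Tip the plaster mould onto its back and push it home

ROBOT

A 6-joint arm with a two-finger parallel gripper is mounted at the origin on the work surface. World frame = base frame: x ahead of the robot, y to its left, z up, the work surface at z = 0. Lengths are in mm, angles in degrees, forces in N, time in s.
With the tool pointing down it reaches from about 300 to 850 mm from the base axis. Payload 5.4 kg.
Tool frame: the origin (TCP) lies between the finger pads; the fingertips stand 14 mm ahead of it and the grasp point (between the pads) lies 5 mm behind it; y points along the fingers, z is the direction in which the jaws open and shut, and the axes are right-handed (so a half turn about y gives the same grasp; the last joint's range is limited). The gripper opens to 85 mm and grips with 20 to 120 N. Pads are 22 mm wide; open, the fingers measure 114 mm over their backs; the gripper's body (76 mm by 85 mm) begins 54 mm behind the grasp point. The pads swing forward as they close: fully open they stand 13 mm farther back than shut.
Start: joints at [61.988, 9.076, 91.501, -0, 79.423, -12.038], TCP at [158.252, 552.777, 210.399] pointing down, gripper open.
Joint ranges: [-166.64, 166.64], [-54.1, 131.32], [10.49, 154.53], [-73.88, 253.88], [9.74, 151.15], [-171.62, 171.62]. Speed limits (degrees/s): [147.25, 147.25, 180, 180, 180, 180].

INTERFACE

Orientations are given as [roll, pitch, yaw] about the fixed x, y, z axes, in that order (R = Rz(yaw) Ry(pitch) Rx(roll)).
In Python, from workcell import manip, imaging, order gives the robot as it stands. The module is installed in compiled form; this text tells all that it offers.
- The arm moves only by the shell command python3 -m jog 'ROWS' [FORCE]. ROWS is JSON, a list of rows, each an object with "delta_pos": the shift along the tool's x, y, z in mm, a list of three; "rotation": the turn, a rotation vector about the tool's x, y, z in degrees, a list of three; "hand": the finger opening in mm, from 0 to 85.4. A call has 1 to 5 rows; each row shifts and turns the pose as measured when the row begins, along the tool's axes as they then stand; what a row does not reach is not made up. A row lasts 1/10 s, in which the tool goes at most 50 mm and 8.59 degrees, less where a joint would pass 70% of its speed; a pose out of reach is approached as far as the arm can. A call is refused whole if a number of a shift passes 50 or a number of a turn 8.59, either way. A call with a gripper value outside its range is refused whole. The fingers move at their own pace and stop on an object; FORCE is the grip in N (left out, the last holds). Time passes only in rows, so rows that do not move let the fingers close. It gives the time, the measured TCP pose, the force and the opening at its end, in the units of the state.
- manip.get_obs(): the state, without advancing time (a new reading comes with each control period).
- imaging.camera(name): name is "side" or "top"; returns a dict with "image" (400x640x3 uint8, red, green, blue), "range_z" (400x640 float32, mm along the optical axis (not along the pixel's ray), 0 where there is no reading), "fx", "fy", "cx", "cy" (pixels), "k1" (the pictures are not rectified: a ray, as slopes to the right and down, at radius r is drawn at 1 + k1 r^2 times it, then the intrinsics apply), "extrinsics" (4x4, takes a point from world to camera coordinates). Camera axes: x right, y up, looking along -z (the intrinsics and any distortion apply to the point x, -y, -z); pixel columns grow to the right and rows downward; lengths in mm; the calibration is good to about 2 mm. A picture is of the moment at which its call begins.
- order.close_job(): hands the job in, once; it reports no verdict.
The state is a dict: "clock": time; "joint_pos": joint angles; "qd": joint speeds; "joint_efforts": joint torques, N m; "tcp_pos": TCP position; "ee_rot": TCP orientation; "contact_force": force on the tool from outside, world axes, zero at the start; "ft_torque": the same for the moment, N m; "width": finger opening in mm.
Only numpy, scipy, OpenCV 4.12 (cv2) and the standard library are available. Lean on these libraries where they do the work, as an engineer would, in place of code of your own. Each camera call takes 0.05 s, during which the arm holds its last target.

TASK

The plaster dish mould has been standing on its foot to dry. Get it ready for pressing: tip it over onto its back on the board with a push, so that the hollow looks up, and then push it along the board until its top end sits flush against the dark stop strip. Only push it, never pick it up or tip it onto its hollow face, and leave the bottle, the cup and the brush where they are.

Things in the scene. Friction and masses are not known exactly. Their poses are not given: they have to be found in the camera images.
- board: Fixed mould board, plain grey laminate, 320 mm long (its x) by 220 mm wide (its y), 12 mm thick, turned any of many ways. Origin at the centre of its underside; its top is at z = 12 mm. A dark wooden stop strip, 20 mm wide and 16 mm higher than the board's top, runs across the whole +x end; its inner face is at x = +140 mm.
- mould: Loose white plaster block (about 0.4 kg) standing on its foot on the board: 36 mm thick (x), 90 wide (y), 100 high (z). Origin at the foot's centre. Its -x face has a round hollow 58 mm across, 16 deep, centred 47 mm above the foot, and four 10 mm key holes by the corners. Its plain back (+x) at first looks roughly (15 degrees) towards the strip, with room to fall flat before it.
- mould_heel (a point): Middle of the mould's lower back edge (18 mm in +x from the mould's origin). Pushed near its top from the hollow side, the mould tips about this edge, which stays down on the board, and falls by itself once leaning about 20 degrees. Axes as the mould's.
- mould_head (a point): Middle of the mould's upper back edge (+18 mm in x, +100 mm in z from its origin): on the board when the mould is on its back, and to end at the strip. Lying so, the mould is 36 mm high, its z axis points level towards its top end, and it slides when its foot is pushed (about 3 to 6 N). Axes as the mould's.
- slip_bottle: Bystander: loose small grey squeeze bottle with a white cap, 40 mm across, 85 mm high, standing on the table at one side of the board. Origin at the centre of its base.
- cup: Bystander: loose brown clay cup without a handle, 68 mm across the rim, 75 mm high, standing on the table at one side of the board. Origin at the centre of its base.
- brush: Bystander: loose glaze brush, 170 mm long, lying on the table behind the end of the board away from the strip. Its x axis runs along it; origin under its middle.

How it is judged:
By the outcome, as a careful person would: the job done as asked, in the order asked, and still so for the second after the job is handed in, with the robot touching nothing.
It also fails if it takes over 42 s, if anything falls off the work surface, if the arm or the gripper's body presses on something with over 40 N, if the wrist force passes 120 N, or if a joint passes its speed limit or range.

## Working session

There is one attempt and no reset: what is moved stays moved. The work goes in short steps, Python scripts to look and compute and a shell command to move; the robot and the scene stay as the last step left them, time stands still between calls to the robot, and variables do not carry over. Pictures are saved under pics/ and viewed, and the job is handed in when it is done.

```bash
mkdir -p pics; cat > h.py <<'E'
import numpy as np, cv2
from workcell import manip, imaging
def shot(n,f):
    c=imaging.camera(n); cv2.imwrite('pics/'+f,c['image'][:,:,::-1]); np.save('pics/'+f[:-4]+'.npy',c,allow_pickle=True); return c
def load(f): return np.load('pics/'+f+'.npy',allow_pickle=True).item()
def ray(c,u,v):
    u=np.atleast_1d(np.array(u,float));v=np.atleast_1d(np.array(v,float))
    K=np.array([[c['fx'],0,c['cx']],[0,c['fy'],c['cy']],[0,0,1]])
    p=cv2.undistortPoints(np.stack([u,v],1)[:,None],K,np.array([c['k1'],0,0,0,0.]))[:,0]
    d=np.stack([p[:,0],-p[:,1],-np.ones(len(p))],1)
    E=np.array(c['extrinsics']);R=E[:3,:3];return -R.T@E[:3,3],d@R
def onz(c,u,v,z):
    o,d=ray(c,u,v);return o+d*((z-o[2])/d[:,2])[:,None]
def cloud(c):
    v,u=np.mgrid[0:400,0:640];o,d=ray(c,u.ravel(),v.ravel())
    P=(o+d*c['range_z'].ravel()[:,None]).reshape(400,640,3);P[c['range_z']==0]=np.nan;return P
E
python3 - <<'E'
from h import *
for n in('top','side'):
    c=shot(n,n+'0.png');o,d=ray(c,320,200);print(n,o.round(),d.round(2),c['fx'],c['k1'])
s=manip.get_obs();print(s)
E
```

```text
top [491. -52. 912.] [[ 0.11  0.05 -0.99]] 482.9383834484404 -0.11468740953288994
side [245. 495. 552.] [[ 0.41 -0.71 -0.58]] 432.8610825086408 -0.06326034280642795
{'clock': 0.1, 'joint_pos': array([ 6.19875150e+01,  9.11005898e+00,  9.15648612e+01, -6.29860851e-04,
        7.94249178e+01, -1.20375024e+01]), 'qd': array([ 0.05507664, -0.06330099, -0.22315684, -0.0560843 ,  0.0239211 ,
        0.08452412]), 'joint_efforts': array([-2.88043202e-04, -3.96992040e+01, -3.32337391e+01, -2.14157271e-04,
        4.17322473e-03,  6.75824879e-06]), 'tcp_pos': array([157.9893185 , 552.25996596, 209.50625494]), 'ee_rot': array([-9.00977718e+01,  2.02160478e-02, -1.59748837e+01]), 'contact_force': array([-0.16041077, -0.62840635, -0.56692423]), 'ft_torque': array([ 0.02132865,  0.03964153, -0.04023122]), 'width': 85.054106516415}
```

View pics/top0.png

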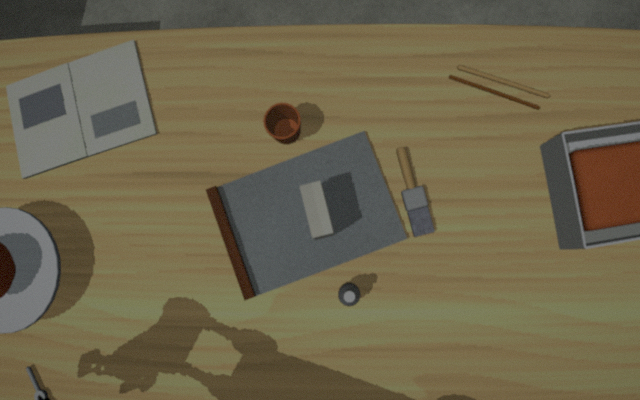

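View pics/side0.png

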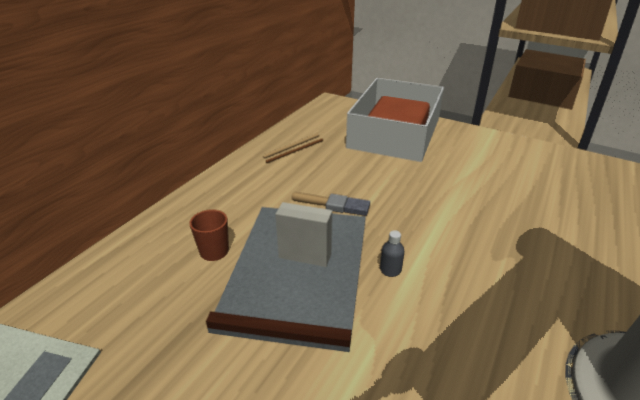

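The top view shows the strip at left (from (212,188) to (248,298)), the mould's top at about (317,209), the cup at (283,123), the bottle at (349,294) and the brush at (415,195). The side view shows the mould's plain back facing the strip.

```bash
python3 - <<'E'
from h import *
c=load('top0');P=cloud(c);s=load('side0');Q=cloud(s)
# strip
hsv=cv2.cvtColor(c['image'],cv2.COLOR_RGB2HSV)
print('px',{k:hsv[v].tolist() for k,v in dict(strip=(243,230),board=(240,280),mould=(210,317),wood=(330,450)).items()})
for nm,(u,v) in dict(cup=(283,123),bottle=(349,294),brushR=(417,212),brushH=(402,160),mouldtop=(317,210),strip=(231,243),board=(280,240)).items(): print(nm,P[v,u].round(1))
# strip mask by depth/height and colour
def rect(mask,z,name,cam):
    n,l,st,_=cv2.connectedComponentsWithStats(mask.astype(np.uint8));k=1+np.argmax(st[1:,4])
    vv,uu=np.where(l==k);cs,_=cv2.findContours((l==k).astype(np.uint8),0,1);ct=max(cs,key=len)[:,0]
    W=onz(cam,ct[:,0],ct[:,1],z)[:,:2].astype(np.float32)
    r=cv2.minAreaRect(W);print(name,z,r,cv2.boxPoints(r).round(1).tolist(),len(vv))
h=hsv.astype(int)
roi=np.zeros((400,640),bool);roi[170:310,190:270]=1
rect(roi&((h[...,0]<14))&(h[...,1]>90),28,'strip',c)
roi[:]=0;roi[120:310,200:415]=1
rect(roi&(h[...,1]<60),12,'board',c)
roi[:]=0;roi[150:260,290:370]=1
for t in (115,130,145): rect(roi&(h[...,2]>t),112,'mouldtop',c)
z=P[...,2];rect(roi&(z>100),112,'mould depth',c)
rect((Q[...,2]>106)&(np.hypot(Q[...,0]-P[210,317,0],Q[...,1]-P[210,317,1])<80),112,'side mould top',s)
print(np.nanmedian(z[roi&(z>100)]))
E
```

```text
px {'strip': [15, 166, 63], 'board': [90, 9, 85], 'mould': [26, 16, 126], 'wood': [28, 84, 124]}
cup [743.6  70.8   5.3]
bottle [424.3 -56.7  87.1]
brushR [ 569.4 -182.8   17.8]
brushH [ 666.2 -155.7   23.4]
mouldtop [564.3  -3.1 112. ]
strip [510.4 160.7  30. ]
board [516.9  71.5  15.6]
strip 28 ((512.9359130859375, 163.36795043945312), (216.0247802734375, 20.40072250366211), 20.97081756591797) [[408.3999938964844, 134.1999969482422], [415.70001220703125, 115.19999694824219], [617.4000244140625, 192.5], [610.0999755859375, 211.5]] 936
board 12 ((569.5311279296875, 15.999053955078125), (221.074951171875, 302.78277587890625), 21.112571716308594) [[411.8999938964844, 117.4000015258789], [520.9000244140625, -165.0], [727.2000122070312, -85.4000015258789], [618.0999755859375, 197.0]] 18687
mouldtop 112 ((566.6629028320312, -0.72186279296875), (88.29552459716797, 34.58515548706055), 14.572197914123535) [[519.5999755859375, 4.900000095367432], [528.2999877929688, -28.600000381469727], [613.7000122070312, -6.400000095367432], [605.0, 27.100000381469727]] 1068
mouldtop 112 ((531.896484375, -18.305145263671875), (1.6584687232971191, 0.0), -179.7086181640625) [[532.7000122070312, -18.299999237060547], [532.7000122070312, -18.299999237060547], [531.0999755859375, -18.299999237060547], [531.0999755859375, -18.299999237060547]] 2Traceback (most recent call last):
  File "<stdin>", line 19, in <module>
  File "<stdin>", line 9, in rect
    return _wrapfunc(a, 'argmax', axis=axis, out=out, **kwds)
    return bound(*args, **kwds)
ValueError: attempt to get argmax of an empty sequence
```

```bash
python3 -c "
import cv2
for n,a in (('top0',(100,320,190,450)),('side0',(180,350,190,420))):
    i=cv2.imread('pics/'+n+'.png')[a[0]:a[1],a[2]:a[3]];cv2.imwrite('pics/'+n+'z.png',cv2.resize(i,None,fx=2.5,fy=2.5,interpolation=2))"
python3 - <<'E'
from h import *
c=load('top0');P=cloud(c);s=load('side0');Q=cloud(s)
z=P[...,2];v,u=np.mgrid[0:400,0:640]
def rect(m,name,cam,z):
    cs,_=cv2.findContours(m.astype(np.uint8),0,1);ct=max(cs,key=cv2.contourArea)[:,0]
    r=cv2.minAreaRect(onz(cam,ct[:,0],ct[:,1],z)[:,:2].astype(np.float32));print(name,np.round(r[0],1),np.round(r[1],1),round(r[2],2))
rect((z>104)&(z<125)&(np.hypot(P[...,0]-565,P[...,1])<80),'depth top',c,112)
m=(Q[...,2]>108)&(np.hypot(Q[...,0]-565,Q[...,1])<80);print(Q[m].mean(0),m.sum(), np.nanmax(Q[...,2][m]))
rect(m,'side',s,112)
# side: back-face points
m=(Q[...,2]>25)&(Q[...,2]<100)&(np.hypot(Q[...,0]-565,Q[...,1])<70);X=Q[m];cc=X.mean(0);w,V=np.linalg.eigh(np.cov(X.T));print('back',cc.round(1),V[:,0].round(3),w.round(1))
m=(abs(Q[...,2]-12)<4)&(np.hypot(Q[...,0]-530,Q[...,1]-90)<60);print('board z side',np.median(Q[m],0))
for nm,cx,cy,h in(('cup',742,70,40),('bottle',424,-56,60)):
    m=(z>h)&(np.hypot(P[...,0]-cx,P[...,1]-cy)<70);print(nm,m.sum(),P[m].min(0).round(),P[m].max(0).round())
    m=(Q[...,2]>h)&(np.hypot(Q[...,0]-cx,Q[...,1]-cy)<70);print(nm,'side',m.sum(),Q[m].min(0).round(),Q[m].max(0).round())
# target frames
a=np.radians(111.05);ux=np.array([np.cos(a),np.sin(a)]);uy=np.array([-ux[1],ux[0]])
print('ux',ux,'uy',uy)
for p in((415.7,115.2),(617.4,192.5),(566.7,-.7),(569.5,16)): print(p,np.dot(p,ux).round(1),np.dot(p,uy).round(1))
E
```

```text
depth top [565.7  -0.9] [90.4 36.1] 14.56
[563.04425992   2.02453167 111.63600592] 775 114.22250958840885
side [563.4   3.1] [91.1 42.1] 14.36
back [555.4  14.4  63.6] [-0.33   0.944  0.004] [ 30.8 468.7 753.7]
board z side [528.53525857  92.67944208  11.37598952]
cup 595 [695.  32.  40.] [763.  96.  80.]
cup side 1110 [692.  31.  40.] [761. 100.  77.]
bottle 222 [405. -72.  60.] [436. -41.  90.]
bottle side 245 [403. -65.  60.] [432. -40.  86.]
ux [-0.35918252  0.93326734] uy [-0.93326734 -0.35918252]
(415.7, 115.2) -41.8 -429.3
(617.4, 192.5) -42.1 -645.3
(566.7, -0.7) -204.2 -528.6
(569.5, 16) -189.6 -537.2
```

View pics/top0z.png

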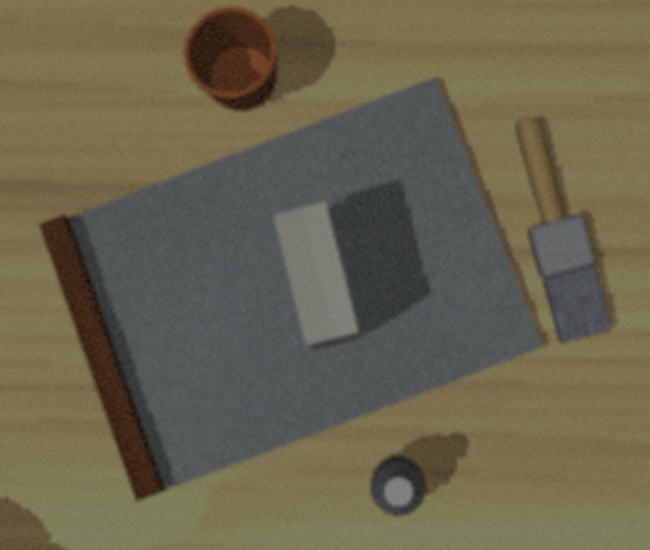

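View pics/side0z.png

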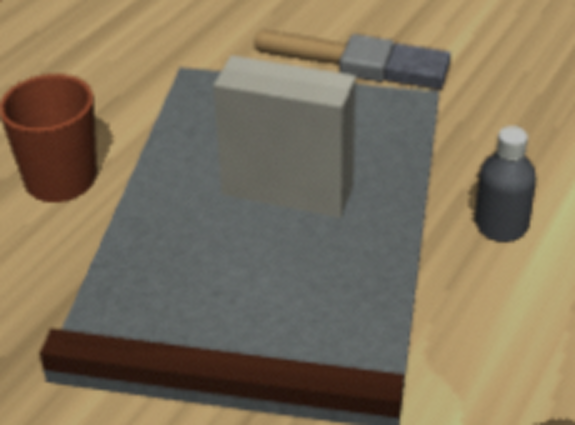

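```bash
python3 -m jog '[{"delta_pos":[0,0,0],"rotation":[0,8.5,0],"hand":30},{"delta_pos":[0,0,0],"rotation":[0,8.5,0],"hand":30},{"delta_pos":[0,0,0],"rotation":[0,8.5,0],"hand":30},{"delta_pos":[0,0,0],"rotation":[0,8.5,0],"hand":30},{"delta_pos":[0,0,0],"rotation":[0,8.5,0],"hand":30}]' 30; python3 -m jog '[{"delta_pos":[0,0,0],"rotation":[0,8.5,0],"hand":30},{"delta_pos":[0,0,0],"rotation":[0,8.5,0],"hand":30}]'
cat > g.py <<'E'
import sys;from h import *
from scipy.spatial.transform import Rotation as Ro
# usage: g.py x y z heading(deg of push dir = tool -x)
s=manip.get_obs();R=Ro.from_euler('xyz',s['ee_rot'],degrees=True)
t=np.array(list(map(float,sys.argv[1:4])));hd=np.radians(float(sys.argv[4]))
x=-np.array([np.cos(hd),np.sin(hd),0]);y=np.array([0,0,-1.]);Rt=Ro.from_matrix(np.stack([x,y,np.cross(x,y)],1))
print('t',s['clock'],'tcp',s['tcp_pos'].round(1),'rpy',s['ee_rot'].round(2),'w',round(s['width'],1),'F',s['contact_force'].round(1),'j',s['joint_pos'].round(0))
print('need shift(tool)',R.inv().apply(t-s['tcp_pos']).round(1),'rotvec',np.degrees((R.inv()*Rt).as_rotvec()).round(2))
E
python3 g.py 579 -54 180 104.6
```

```text
clock: 0.6
tcp_pos: [157.0, 550.5, 206.4]
ee_rot: [-90.4, -0.2, -59.2]
contact_force: [-0.4, -0.4, 0.0]
width: 30.0
clock: 0.8
tcp_pos: [156.7, 549.8, 205.1]
ee_rot: [-90.4, -0.4, -76.4]
contact_force: [0.2, 0.5, -0.3]
width: 29.9
t 0.8 tcp [156.7 549.8 205.1] rpy [-90.38  -0.42 -76.39] w 29.9 F [ 0.2  0.5 -0.3] j [62.  9. 92.  0. 79. 48.]
need shift(tool) [686.   28.4 268.6] rotvec [ 0.38 -0.99  0.42]
```

```bash
R='x'; python3 -m jog '[{"delta_pos":[46,0,18],"rotation":[0,0,0],"hand":30},{"delta_pos":[46,0,18],"rotation":[0,0,0],"hand":30},{"delta_pos":[46,0,18],"rotation":[0,0,0],"hand":30},{"delta_pos":[46,0,18],"rotation":[0,0,0],"hand":30},{"delta_pos":[46,0,18],"rotation":[0,0,0],"hand":30}]'; python3 -m jog '[{"delta_pos":[46,0,18],"rotation":[0,0,0],"hand":30},{"delta_pos":[46,0,18],"rotation":[0,0,0],"hand":30},{"delta_pos":[46,0,18],"rotation":[0,0,0],"hand":30},{"delta_pos":[46,0,18],"rotation":[0,0,0],"hand":30},{"delta_pos":[46,0,18],"rotation":[0,0,0],"hand":30}]';python3 g.py 579 -54 180 104.6
```

```text
clock: 1.3
tcp_pos: [296.5, 344.9, 202.9]
ee_rot: [-90.6, -0.5, -76.0]
contact_force: [2.3, 0.3, 0.0]
width: 30.0
clock: 1.8
tcp_pos: [438.7, 139.1, 202.8]
ee_rot: [-90.6, -0.5, -76.0]
contact_force: [0.9, 0.2, -0.2]
width: 29.8
t 1.8 tcp [438.7 139.1 202.8] rpy [-90.61  -0.48 -75.99] w 29.8 F [ 0.9  0.2 -0.2] j [  3.  -8. 109.  -1.  79. -11.]
need shift(tool) [221.1  23.7  89.6] rotvec [ 0.61 -0.59  0.47]
```

```bash
python3 -m jog '[{"delta_pos":[44,0,18],"rotation":[0.6,-0.6,0.5],"hand":30},{"delta_pos":[44,0,18],"rotation":[0,0,0],"hand":30},{"delta_pos":[44,0,18],"rotation":[0,0,0],"hand":30},{"delta_pos":[44,0,18],"rotation":[0,0,0],"hand":30},{"delta_pos":[44,0,18],"rotation":[0,0,0],"hand":30}]'; python3 g.py 579 -54 112 104.6
```

```text
clock: 2.3
tcp_pos: [583.7, -61.0, 200.8]
ee_rot: [-90.1, 0.2, -75.5]
contact_force: [1.5, 0.1, 1.0]
width: 30.0
t 2.3 tcp [583.7 -61.  200.8] rpy [-90.08   0.16 -75.51] w 30.0 F [1.5 0.1 1. ] j [-18.  11.  90.   0.  79. -32.]
need shift(tool) [-7.7 88.9 -2.7] rotvec [ 0.08 -0.11 -0.16]
```

```bash
python3 -m jog '[{"delta_pos":[0,22,0],"rotation":[0,0,0],"hand":30},{"delta_pos":[0,22,0],"rotation":[0,0,0],"hand":30},{"delta_pos":[0,22,0],"rotation":[0,0,0],"hand":30},{"delta_pos":[0,20,0],"rotation":[0,0,0],"hand":30},{"delta_pos":[-2,0,0],"rotation":[0,0,0],"hand":30}]'; python3 g.py 579 -54 112 104.6; python3 -c "
from h import *
shot('top','top1.png');shot('side','side1.png')
a=cv2.imread('pics/top1.png')[90:320,180:460];b=cv2.imread('pics/side1.png')[90:320,180:460]
cv2.imwrite('pics/c1.png',cv2.resize(np.hstack([a,b]),None,fx=1.4,fy=1.4))"
```

```text
clock: 2.8
tcp_pos: [585.3, -66.8, 109.6]
ee_rot: [-90.2, 0.1, -76.0]
contact_force: [-0.5, 1.3, 0.1]
width: 29.9
t 2.8 tcp [585.3 -66.8 109.6] rpy [-90.17   0.12 -76.04] w 29.9 F [-0.5  1.3  0.1] j [-18.  17.  94.   0.  69. -32.]
need shift(tool) [-13.9  -2.4  -3.1] rotvec [ 0.16 -0.64 -0.12]
```

View pics/c1.png

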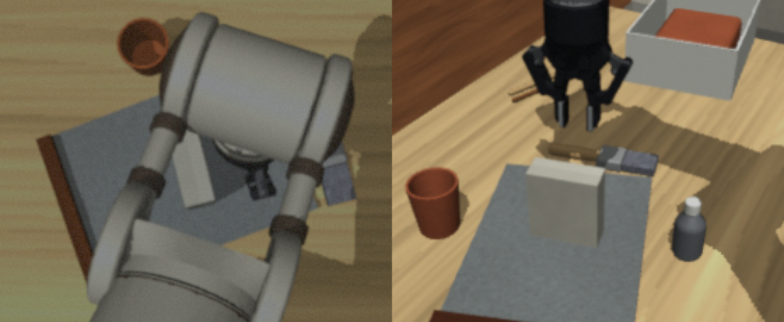

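```bash
python3 -c "
from h import *
s=load('side1');E=np.array(s['extrinsics'])
for p in((585,-67,96),(583,-66,205),(565,1,112)):
    q=E@np.array(p+(1,));x,y=q[0]/-q[2],-q[1]/-q[2];k=1+s['k1']*(x*x+y*y);print(p,s['fx']*x*k+s['cx'],s['fy']*y*k+s['cy'])
P=cloud(s);v,u=180//1,310
m=(P[...,2]>60)&(np.hypot(P[...,0]-585,P[...,1]+67)<40)
print(m.sum(),np.nanmin(P[m],0),np.nanmax(P[m],0),manip.get_obs()['tcp_pos'])
for uu,vv in((305,170),(302,178),(282,170),(300,150)): print(P[vv,uu])
"
```

```text
(585, -67, 96) 313.1642015559496 196.14870173140966
(583, -66, 205) 313.31780174741624 144.093225992167
(565, 1, 112) 302.6754902663531 211.5499704819632
6506 [ 545.04205924 -102.55435286  132.75150497] [624.74485963 -27.01429585 440.33240903] [587.43368356 -66.90555106 112.9933371 ]
[604.07923291 -71.01261004 144.4770136 ]
[600.0570487  -54.07047753 137.93999542]
[ 7.80622710e+02 -2.44266649e+02 -4.29597290e-01]
[597.85599707 -46.83585382 198.61349015]
```

```bash
python3 -c "
from h import *
s=shot('side','side2.png')
P=cloud(s)
m=(P[...,2]>60)&(np.hypot(P[...,0]-585,P[...,1]+67)<60)&(P[...,1]<-30)
print(m.sum(),np.nanmin(P[m],0),np.sort(P[m][:,2])[:20].round(),manip.get_obs()['tcp_pos'])
i=s['image'][100:260,220:400,::-1];cv2.imwrite('pics/c2.png',cv2.resize(i,None,fx=3,fy=3))
"
```

```text
7129 [ 525.29408001 -108.65364464  134.53739949] [135. 135. 136. 136. 136. 136. 136. 137. 137. 138. 138. 138. 138. 138.
 138. 138. 139. 139. 139. 139.] [588.34800447 -67.20418173 114.18854137]
```

View pics/c2.png

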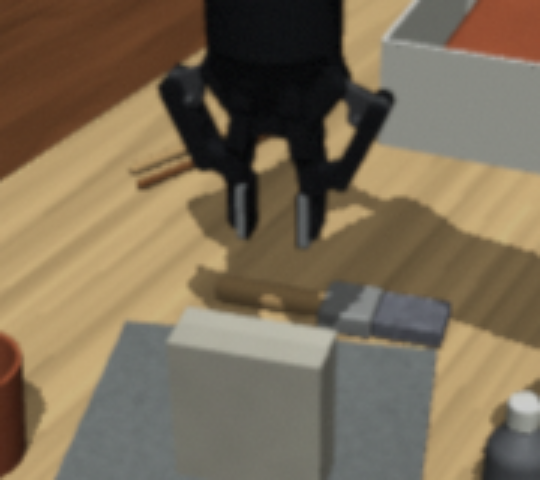

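```bash
python3 -c "
from h import *
s=load('side2');P=cloud(s)
print(manip.get_obs()['tcp_pos'],manip.get_obs()['clock'])
for v in range(160,188,2):
    r=[(u,P[v,u].round().astype(int).tolist()) for u in range(292,332) if P[v,u,2]>60]
    print(v,r[0],r[len(r)//2],r[-1],len(r)) if r else print(v)
print(P[175,296:328:3].round().tolist())
"
```

```text
[588.34800447 -67.20418173 114.18854137] 2.95
160 (295, [609, -48, 175]) (320, [566, -59, 182]) (331, [547, -63, 186]) 23
162 (295, [612, -52, 169]) (320, [566, -60, 178]) (331, [547, -63, 182]) 23
164 (295, [613, -53, 164]) (305, [606, -74, 155]) (327, [562, -77, 166]) 21
166 (295, [613, -52, 160]) (305, [605, -73, 151]) (327, [561, -76, 163]) 21
168 (295, [613, -52, 156]) (305, [605, -73, 148]) (327, [560, -74, 160]) 21
170 (295, [614, -54, 151]) (305, [605, -72, 144]) (327, [561, -76, 155]) 21
172 (295, [614, -53, 147]) (305, [606, -74, 138]) (327, [561, -75, 152]) 21
174 (296, [613, -54, 142]) (318, [570, -59, 153]) (327, [561, -75, 148]) 19
176 (299, [605, -52, 142]) (319, [569, -61, 148]) (326, [559, -68, 147]) 15
178 (299, [604, -51, 138]) (320, [567, -61, 145]) (325, [559, -65, 145]) 12
180 (318, [571, -60, 140]) (320, [568, -62, 140]) (322, [565, -65, 139]) 5
182 (320, [567, -61, 136]) (321, [564, -59, 138]) (321, [564, -59, 138]) 2
184
186
[[613.0, -54.0, 140.0], [605.0, -52.0, 144.0], [601.0, -56.0, 143.0], [718.0, -251.0, 1.0], [714.0, -257.0, -1.0], [706.0, -258.0, 1.0], [700.0, -262.0, 1.0], [694.0, -266.0, 0.0], [567.0, -61.0, 151.0], [563.0, -65.0, 150.0], [559.0, -69.0, 149.0]]
```

```bash
python3 -m jog '[{"delta_pos":[0,0,0],"rotation":[0,0,0],"hand":30},{"delta_pos":[0,0,0],"rotation":[0,0,0],"hand":30}]'; python3 -c "
from h import *
c=shot('top','top3.png');P=cloud(c);s=shot('side','side3.png');Q=cloud(s)
m=(Q[...,2]>60)&(np.hypot(Q[...,0]-585,Q[...,1]+67)<60)&(Q[...,1]<-30)
print(np.sort(Q[m][:,2])[:8].round(),manip.get_obs())
i=c['image'][180:260,330:400,::-1];cv2.imwrite('pics/c3.png',cv2.resize(i,None,fx=6,fy=6))
for v in range(206,232,2):
  print(v,[(u,P[v,u].round().astype(int).tolist()) for u in range(352,386,4) if P[v,u,2]>60])
"
```

```text
clock: 3.15
tcp_pos: [590.1, -67.5, 117.2]
ee_rot: [-89.5, -0.3, -76.0]
contact_force: [-0.4, -0.2, -0.4]
width: 30.1
[139. 139. 139. 139. 140. 140. 140. 141.] {'clock': 3.25, 'joint_pos': array([-1.81909162e+01,  1.63184914e+01,  9.39762242e+01,  2.17891107e-02,
        6.91698158e+01, -3.22321066e+01]), 'qd': array([-0.2017983 ,  0.31284614,  0.49776399,  0.04526822,  0.01874501,
        0.08019109]), 'joint_efforts': array([ 2.87818001e-02, -4.24582493e+01, -3.10076129e+01,  3.04122143e-03,
       -2.02334864e-02, -2.86977559e-05]), 'tcp_pos': array([590.11121918, -67.58528944, 117.09420197]), 'ee_rot': array([-89.53614791,  -0.26830137, -75.96754874]), 'contact_force': array([ 1.15754576, -0.74286825, -0.06609366]), 'ft_torque': array([ 0.01894454, -0.05844023, -0.04098506]), 'width': 29.838723713850392}
206 [(352, [553, -59, 288]), (356, [552, -64, 298]), (360, [552, -69, 299]), (364, [553, -75, 292]), (368, [555, -81, 274])]
208 [(356, [553, -65, 268]), (360, [553, -70, 267]), (364, [553, -76, 261]), (368, [554, -82, 254])]
210 [(360, [551, -71, 255]), (364, [552, -76, 248]), (
[... 524 characters left out ...]
20 [(360, [540, -71, 227]), (364, [538, -76, 243]), (368, [539, -82, 239]), (372, [539, -88, 239])]
222 [(360, [536, -71, 233]), (364, [536, -77, 235]), (368, [536, -82, 240]), (372, [536, -88, 239]), (376, [536, -93, 238])]
224 [(360, [533, -71, 238]), (364, [533, -77, 238]), (368, [533, -82, 240]), (372, [533, -88, 241]), (376, [533, -93, 239]), (384, [519, -87, 469])]
226 [(360, [530, -71, 239]), (364, [530, -77, 238]), (368, [530, -82, 238]), (372, [530, -88, 238]), (376, [531, -93, 237]), (384, [517, -86, 471])]
228 [(360, [528, -71, 239]), (364, [528, -77, 237]), (368, [528, -82, 237]), (372, [528, -88, 236]), (384, [515, -86, 473])]
230 [(364, [525, -77, 235]), (384, [513, -86, 473])]
```

View pics/c3.png

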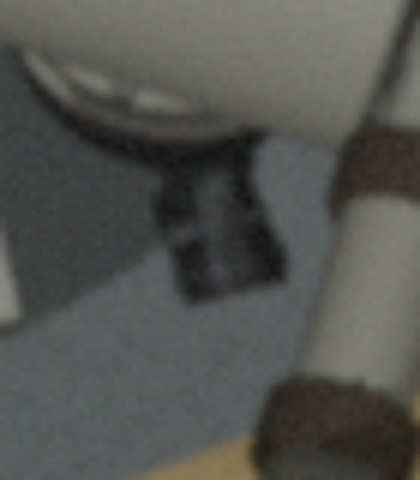

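The camera puts the fingertips about 35 mm higher than the reported TCP implies. I'll descend part of the way behind the mould and compare again.

```bash
python3 -m jog '[{"delta_pos":[0,15,0],"rotation":[0,0,0],"hand":30},{"delta_pos":[0,15,0],"rotation":[0,0,0],"hand":30},{"delta_pos":[0,15,0],"rotation":[0,0,0],"hand":30},{"delta_pos":[0,0,0],"rotation":[0,0,0],"hand":30},{"delta_pos":[0,0,0],"rotation":[0,0,0],"hand":30}]'; python3 -c "
from h import *
s=shot('side','side4.png');Q=cloud(s)
m=(Q[...,2]>60)&(np.hypot(Q[...,0]-585,Q[...,1]+67)<60)&(Q[...,1]<-45)
print(np.sort(Q[m][:,2])[:8].round(),manip.get_obs()['tcp_pos'])
i=s['image'][100:260,220:400,::-1];cv2.imwrite('pics/c4.png',cv2.resize(i,None,fx=3,fy=3))
for v in range(190,206,2):
    r=[(u,Q[v,u].round().astype(int).tolist()) for u in range(292,332) if Q[v,u,2]>60 and Q[v,u,1]<-40]
    print(v,r[0],r[len(r)//2],r[-1],len(r)) if r else print(v)
"
```

```text
clock: 3.75
tcp_pos: [589.7, -67.4, 67.1]
ee_rot: [-89.6, -0.2, -76.0]
contact_force: [1.0, -0.1, -0.0]
width: 30.1
[89. 90. 90. 90. 90. 90. 91. 91.] [589.29499353 -67.30253158  66.87198708]
190 (295, [615, -53, 108]) (317, [573, -60, 118]) (326, [563, -76, 112]) 20
192 (295, [617, -55, 102]) (304, [606, -69, 97]) (326, [563, -75, 108]) 19
194 (296, [614, -54, 98]) (317, [571, -58, 111]) (326, [564, -78, 101]) 19
196 (298, [607, -50, 99]) (318, [571, -60, 106]) (325, [561, -69, 103]) 15
198 (298, [608, -50, 94]) (318, [571, -61, 100]) (324, [562, -67, 100]) 13
200 (317, [573, -60, 96]) (320, [567, -62, 97]) (323, [564, -67, 95]) 7
202 (317, [573, -61, 91]) (319, [569, -60, 93]) (321, [568, -67, 89]) 5
204
```

View pics/c4.png

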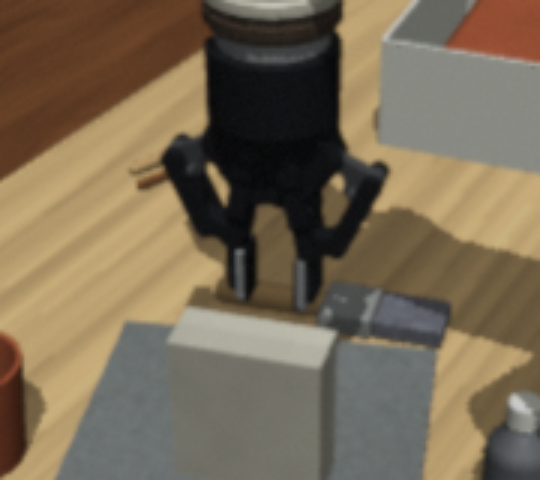

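```bash
python3 -m jog '[{"delta_pos":[0,-11,-5],"rotation":[0,0,0],"hand":30},{"delta_pos":[-12,0,-2],"rotation":[0,-0.6,0],"hand":30},{"delta_pos":[-12,0,0],"rotation":[0,0,0],"hand":30}]'; python3 g.py 573 -28 78 104.6
```

```text
clock: 4.1
tcp_pos: [576.7, -45.9, 80.1]
ee_rot: [-89.5, -0.3, -75.4]
contact_force: [0.6, -0.7, 0.3]
width: 30.1
t 4.1 tcp [576.7 -45.9  80.1] rpy [-89.55  -0.27 -75.43] w 30.1 F [ 0.6 -0.7  0.3] j [-17.  17.  98.   0.  65. -31.]
need shift(tool) [-18.3   2.    0.9] rotvec [-0.45 -0.03  0.27]
```

```bash
python3 -m jog '[{"delta_pos":[-5,0,0],"rotation":[0,0,0],"hand":30},{"delta_pos":[-5,0,0],"rotation":[0,0,0],"hand":30},{"delta_pos":[-4,0,0],"rotation":[0,0,0],"hand":30}]'; python3 -c "
from h import *
s=shot('side','side5.png');Q=cloud(s)
i=s['image'][130:270,230:390,::-1];cv2.imwrite('pics/c5.png',cv2.resize(i,None,fx=3.5,fy=3.5))
print(manip.get_obs()['tcp_pos'],manip.get_obs()['contact_force'])
for v in range(186,216,2):
    r=[(u,Q[v,u].round().astype(int).tolist()) for u in range(285,332) if Q[v,u,2]>60 and Q[v,u,1]<40]
    print(v,r[0],r[len(r)//2],r[-1],len(r)) if r else print(v)
"
```

```text
clock: 4.4
tcp_pos: [572.9, -29.2, 81.2]
ee_rot: [-89.4, -0.3, -75.3]
contact_force: [0.0, -0.2, -0.0]
width: 30.0
[572.75786259 -28.70816173  81.09559986] [-0.40896673  1.23682282 -0.24224595]
186 (289, [601, -14, 143]) (317, [550, -22, 156]) (331, [527, -28, 160]) 30
188 (291, [595, -11, 143]) (318, [548, -22, 152]) (331, [528, -29, 155]) 27
190 (291, [598, -15, 136]) (318, [547, -20, 150]) (331, [527, -28, 152]) 27
192 (291, [599, -16, 131]) (315, [557, -27, 139]) (330, [528, -26, 149]) 23
194 (291, [597, -14, 128]) (301, [589, -33, 120]) (324, [546, -39, 131]) 21
196 (291, [598, -15, 123]) (315, [554, -22, 134]) (324, [545, -37, 128]) 20
198 (291, [598, -15, 119]) (301, [589, -33, 111]) (324, [546, -39, 122]) 21
200 (291, [599, -14, 115]) (301, [591, -34, 105]) (324, [547, -40, 117]) 20
202 (285, [607, -7, 112]) (300, [588, -27, 107]) (323, [544, -32, 119]) 19
204 (285, [603, -2, 112]) (297, [584, -10, 114]) (323, [544, -33, 114]) 24
206 (285, [600, 3, 112]) (302, [574, -12, 112]) (322, [545, -29, 112]) 34
208 (285, [597, 8, 112]) (304, [568, -7, 113]) (322, [541, -24, 112]) 38
210 (285, [594, 12, 111]) (308, [560, -8, 111]) (331, [525, -26, 113]) 47
212 (285, [590, 17, 112]) (308, [556, -2, 112]) (331, [525, -27, 108]) 47
214 (285, [588, 21, 111]) (308, [553, 3, 113]) (331, [526, -27, 103]) 47
```

View pics/c5.png

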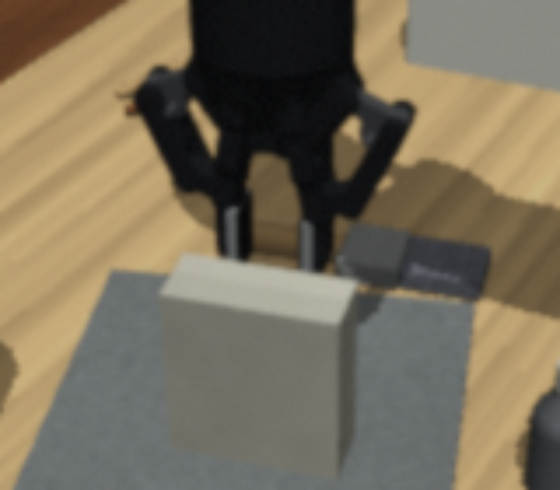

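```bash
python3 -m jog '[{"delta_pos":[-4,4,0],"rotation":[0,0,0],"hand":30},{"delta_pos":[-4,0,0],"rotation":[0,0,0],"hand":30},{"delta_pos":[-4,0,0],"rotation":[0,0,0],"hand":30}]'; python3 -c "
from h import *
s=shot('side','side6.png')
i=s['image'][130:270,230:390,::-1];cv2.imwrite('pics/c6.png',cv2.resize(i,None,fx=3.5,fy=3.5))
print(manip.get_obs()['tcp_pos'],manip.get_obs()['contact_force'])
"
```

```text
clock: 4.75
tcp_pos: [570.1, -17.1, 76.9]
ee_rot: [-89.4, -0.3, -75.3]
contact_force: [-0.1, -0.0, -0.1]
width: 30.0
[569.7037035  -16.3364768   76.62251256] [-0.79648291  0.6614177  -0.70581706]
```

View pics/c6.png

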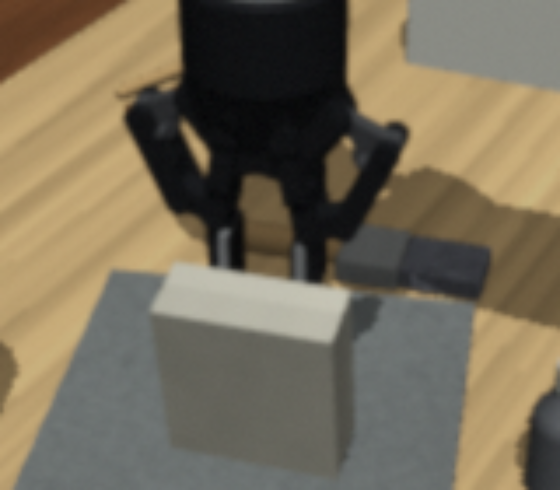

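The mould is leaning forward and its heel has stayed in place: the top edge has moved down to about (255,305) in the crop. I'll keep pushing.

```bash
python3 -m jog '[{"delta_pos":[-4,0,0],"rotation":[0,0,0],"hand":30},{"delta_pos":[-4,0,0],"rotation":[0,0,0],"hand":30},{"delta_pos":[-4,0,0],"rotation":[0,0,0],"hand":30},{"delta_pos":[-4,0,0],"rotation":[0,0,0],"hand":30}]'; python3 -c "
from h import *
s=shot('side','side7.png')
i=s['image'][130:270,230:390,::-1];cv2.imwrite('pics/c7.png',cv2.resize(i,None,fx=3.5,fy=3.5))
print(manip.get_obs()['tcp_pos'],manip.get_obs()['contact_force'])
"
```

```text
clock: 5.2
tcp_pos: [565.2, 0.2, 76.4]
ee_rot: [-89.5, -0.3, -75.3]
contact_force: [0.0, -0.4, -0.1]
width: 29.8
[564.98926465   0.80206801  76.26749102] [ 0.32156544  1.4658804  -0.92909193]
```

View pics/c7.png

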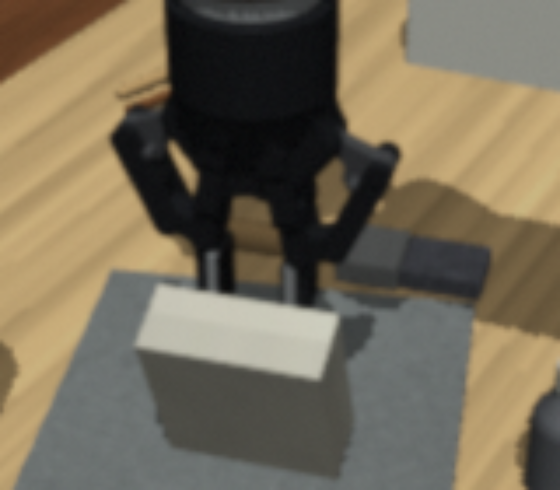

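```bash
python3 -m jog '[{"delta_pos":[-4,0,0],"rotation":[0,0,0],"hand":30},{"delta_pos":[-4,0,0],"rotation":[0,0,0],"hand":30},{"delta_pos":[-2,0,0],"rotation":[0,0,0],"hand":30},{"delta_pos":[0,0,0],"rotation":[0,0,0],"hand":30},{"delta_pos":[0,0,0],"rotation":[0,0,0],"hand":30}]'; python3 -c "
from h import *
s=shot('side','side8.png')
i=s['image'][130:290,230:390,::-1];cv2.imwrite('pics/c8.png',cv2.resize(i,None,fx=3.5,fy=3.5))
print(manip.get_obs()['tcp_pos'],manip.get_obs()['contact_force'])
"
```

```text
clock: 5.75
tcp_pos: [562.0, 11.8, 76.1]
ee_rot: [-89.5, -0.2, -75.3]
contact_force: [-1.0, -0.1, -0.3]
width: 30.1
[561.97436539  11.73813765  76.09459143] [ 0.05248146  0.91090808 -0.02393946]
```

View pics/c8.png

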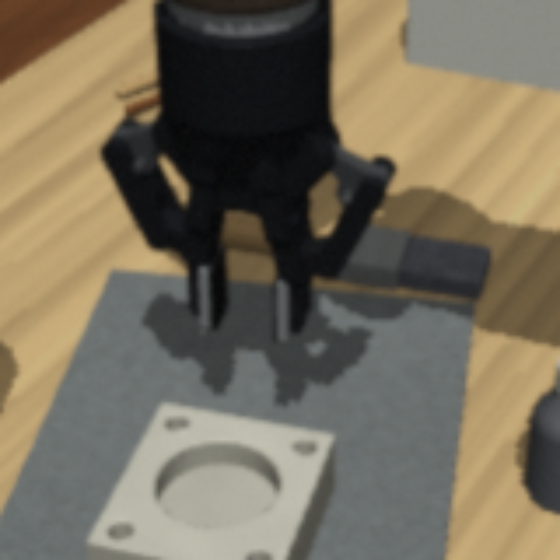

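It fell flat with the hollow up, and the foot faces the gripper. I'll back off, turn 6.5° to the board heading, open the fingers to 50 mm and measure.

```bash
python3 -m jog '[{"delta_pos":[15,0,0],"rotation":[0,-3.2,0],"hand":50},{"delta_pos":[15,0,0],"rotation":[0,-3.2,0],"hand":50},{"delta_pos":[15,0,0],"rotation":[0,0,0],"hand":50},{"delta_pos":[0,0,0],"rotation":[0,0,0],"hand":50},{"delta_pos":[0,0,0],"rotation":[0,0,0],"hand":50}]'; cat > m.py <<'E'
from h import *
import sys
f=sys.argv[1]
s=shot('side','side%s.png'%f);Q=cloud(s);c=shot('top','top%s.png'%f);P=cloud(c)
a=np.radians(111.05);ux=np.array([np.cos(a),np.sin(a)]);uy=np.array([-ux[1],ux[0]])
def fit(cam,X,nm):
    m=(abs(X[...,2]-48)<5)&(X[...,:2]@ux>-235)&(X[...,:2]@ux<-36)&(X[...,:2]@uy<-440)&(X[...,:2]@uy>-640)
    m=cv2.morphologyEx(m.astype(np.uint8),cv2.MORPH_OPEN,np.ones((3,3)))
    cs,_=cv2.findContours(m,0,1);
    if not cs: print(nm,'none');return
    ct=max(cs,key=cv2.contourArea)[:,0]
    W=onz(cam,ct[:,0],ct[:,1],48)[:,:2].astype(np.float32);r=cv2.minAreaRect(W);B=cv2.boxPoints(r)
    print(nm,'centre',np.round(r[0],1),'size',np.round(r[1],1),'ang',round(r[2],2),'med z',np.median(X[m>0][:,2]).round(1));print('   u',(B@ux).round(1),'v',(B@uy).round(1))
fit(s,Q,'side');fit(c,P,'top')
o=manip.get_obs();t=o['tcp_pos'];print('tcp',t.round(1),'u',(t[:2]@ux).round(1),'v',(t[:2]@uy).round(1),o['ee_rot'].round(2),o['contact_force'].round(1),o['clock'],o['width'])
m=(Q[...,2]>20)&(np.hypot(Q[...,0]-t[0],Q[...,1]-t[1])<70)&(Q[...,:2]@ux<t[:2]@ux+20)
if m.any(): print('tip z',np.sort(Q[m][:,2])[:6].round())
i=s['image'][130:330,190:390,::-1];j=c['image'][100:310,190:430,::-1]
cv2.imwrite('pics/m%s.png'%f,np.hstack([cv2.resize(i,(380,380)),cv2.resize(j,(420,380))]))
E
python3 m.py 9
```

```text
clock: 6.3
tcp_pos: [576.6, -32.8, 76.3]
ee_rot: [-89.5, -0.3, -68.8]
contact_force: [-0.1, -0.7, -1.0]
width: 50.1
side centre [543.3  73.1] size [ 91.6 104.8] ang 14.48 med z 47.6
   u [ -69.7 -173.7 -184.2  -80.1] v [-493.8 -481.8 -572.8 -584.8]
top centre [542.5  64.5] size [78.1 90.4] ang 14.31 med z 48.7
   u [ -85.2 -174.9 -184.1  -94.3] v [-496.1 -485.4 -563.  -573.6]
tcp [576.5 -32.5  76.4] u -237.4 v -526.4 [-89.52  -0.29 -68.74] [-0.7  0.4 -0.1] 6.4 49.98522218086534
tip z [101. 102. 102. 102. 102. 102.]
```

View pics/m9.png

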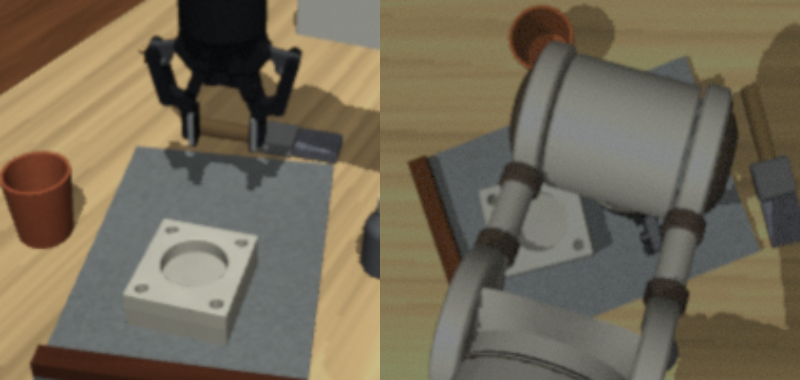

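```bash
python3 -m jog '[{"delta_pos":[0,15,0],"rotation":[0,0,0],"hand":50},{"delta_pos":[0,15,0],"rotation":[0,0,0],"hand":50},{"delta_pos":[0,8,0],"rotation":[0,0,0],"hand":50},{"delta_pos":[0,0,0],"rotation":[0,0,0],"hand":50}]'; python3 m.py 10
```

```text
clock: 6.8
tcp_pos: [575.4, -30.7, 33.8]
ee_rot: [-89.6, -0.2, -68.7]
contact_force: [0.3, 0.8, -0.4]
width: 49.8
side centre [544.4  72.8] size [ 90.8 104.6] ang 15.42 med z 47.5
   u [ -71.1 -175.2 -184.1  -80. ] v [-494.2 -483.9 -574.2 -584.5]
top centre [536.4  58. ] size [63.  80.7] ang 14.3 med z 48.7
   u [ -94.7 -174.9 -182.3 -102.1] v [-494.9 -485.4 -548.  -557.5]
tcp [576.4 -31.   35.3] u -236.0 v -526.8 [-89.52  -0.26 -68.7 ] [ 0.5  0.3 -0.8] 6.9 50.088621630476126
tip z [58. 60. 60. 61. 61. 61.]
```

View pics/m10.png

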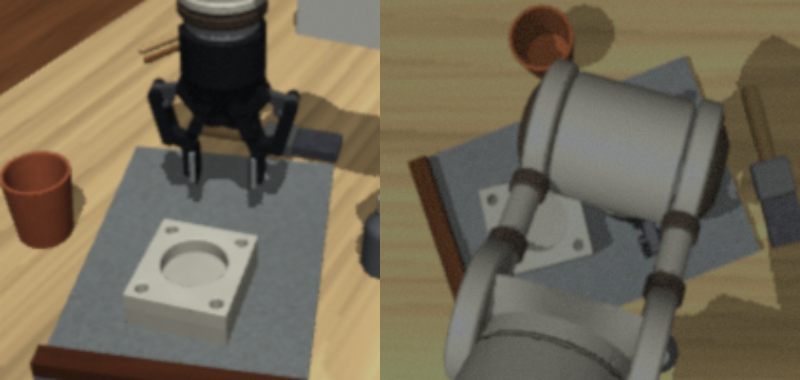

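```bash
python3 -m jog '[{"delta_pos":[0,10,0],"rotation":[0,0,0],"hand":50},{"delta_pos":[0,8,0],"rotation":[0,0,0],"hand":50}]';python3 -m jog '[{"delta_pos":[0,7,0],"rotation":[0,0,0],"hand":50},{"delta_pos":[0,5,0],"rotation":[0,0,0],"hand":50}]'; python3 m.py 11
```

```text
clock: 7.1
tcp_pos: [578.4, -31.4, 18.2]
ee_rot: [-89.3, -0.4, -68.7]
contact_force: [0.1, -0.3, -0.1]
width: 49.8
clock: 7.3
tcp_pos: [578.4, -31.5, 4.8]
ee_rot: [-89.3, -0.4, -68.7]
contact_force: [-0.0, 0.3, -0.0]
width: 49.8
side centre [543.6  73.2] size [ 91.  104.8] ang 14.48 med z 47.5
   u [ -69.7 -173.8 -184.2  -80.2] v [-494.4 -482.4 -572.8 -584.8]
top centre [536.5  53.2] size [60.7 71.1] ang 14.55 med z 48.8
   u [-104.3 -175.  -181.9 -111.2] v [-493.6 -485.6 -545.9 -554. ]
tcp [577.9 -31.4   4.5] u -236.9 v -528.1 [-89.4   -0.35 -68.7 ] [-0.4 -0.4 -0.6] 7.4 49.99739589162417
tip z [28. 30. 31. 31. 31. 31.]
```

View pics/m11.png

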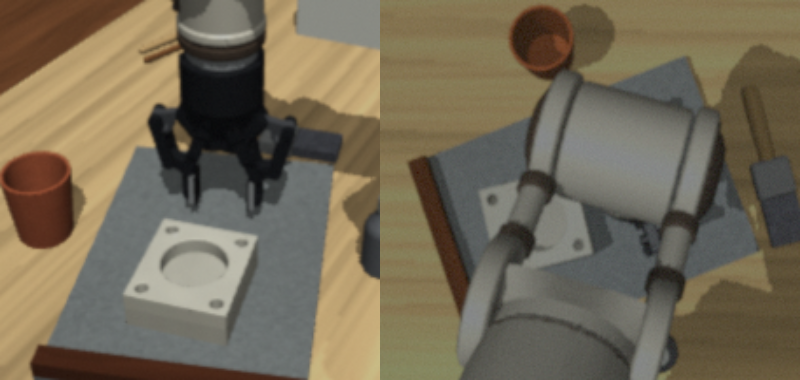

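```bash
python3 -m jog '[{"delta_pos":[-10,3,0],"rotation":[0,0,0],"hand":50},{"delta_pos":[-10,1,0],"rotation":[0,0,0],"hand":50},{"delta_pos":[-8,0.5,0],"rotation":[0,0,0],"hand":50},{"delta_pos":[-5,0,0],"rotation":[0,0,0],"hand":50},{"delta_pos":[-5,0,0],"rotation":[0,0,0],"hand":50}]';python3 -m jog '[{"delta_pos":[-5,0,0],"rotation":[0,0,0],"hand":50},{"delta_pos":[-5,0,0],"rotation":[0,0,0],"hand":50},{"delta_pos":[-5,0,0],"rotation":[0,0,0],"hand":50}]'; python3 m.py 12
```

```text
clock: 7.9
tcp_pos: [563.6, 7.1, 0.2]
ee_rot: [-89.3, -0.4, -68.7]
contact_force: [0.0, -0.5, 0.7]
width: 50.3
clock: 8.2
tcp_pos: [558.8, 21.8, 0.8]
ee_rot: [-89.2, -0.5, -68.7]
contact_force: [1.1, -0.9, -0.1]
width: 50.1
side centre [538.8  78.5] size [ 89.7 114.9] ang 19.14 med z 47.5
   u [ -61.4 -176.2 -179.2  -64.4] v [-488.1 -484.3 -574.  -577.8]
top centre [503.8  80. ] size [107.6  47.8] ang 79.9 med z 48.8
   u [-140.  -164.7  -72.6  -47.9] v [-450.6 -491.5 -547.1 -506.3]
tcp [558.4  22.2   0.6] u -179.8 v -529.1 [-89.25  -0.46 -68.65] [0.1 0.3 0.3] 8.3 49.56779268631834
tip z [23. 26. 27. 31. 34. 35.]
```

View pics/m12.png

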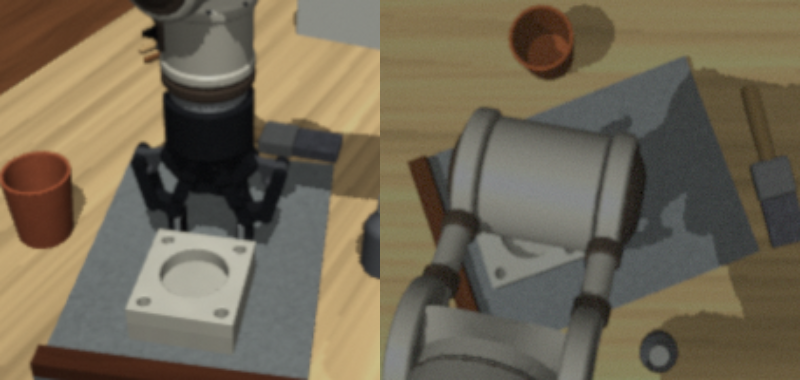

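```bash
python3 -m jog '[{"delta_pos":[-4,0,0],"rotation":[0,0,0],"hand":50},{"delta_pos":[-4,0,0],"rotation":[0,0,0],"hand":50},{"delta_pos":[-4,0,0],"rotation":[0,0,0],"hand":50}]'; python3 -m jog '[{"delta_pos":[-3,0,0],"rotation":[0,0,0],"hand":50}]';python3 m.py 13
```

```text
clock: 8.6
tcp_pos: [554.3, 33.1, 0.8]
ee_rot: [-89.2, -0.5, -68.7]
contact_force: [0.0, -2.8, 0.5]
width: 49.8
clock: 8.7
tcp_pos: [553.1, 36.1, 0.7]
ee_rot: [-89.2, -0.5, -68.7]
contact_force: [0.8, -1.3, 0.1]
width: 49.9
side centre [532.   92.6] size [ 89.5 112. ] ang 21.49 med z 47.4
   u [ -49.  -161.1 -160.4  -48.4] v [-484.6 -485.4 -575.  -574.1]
top centre [496.3  95.2] size [102.5  46.4] ang 80.07 med z 48.9
   u [-121.4 -145.2  -57.4  -33.5] v [-451.1 -490.9 -543.6 -503.9]
tcp [552.9  36.5   0.7] u -164.6 v -529.1 [-89.23  -0.5  -68.67] [-0.3  0.1 -0.2] 8.8 50.07116005343544
tip z [20. 22. 24. 27. 29. 31.]
```

View pics/m13.png

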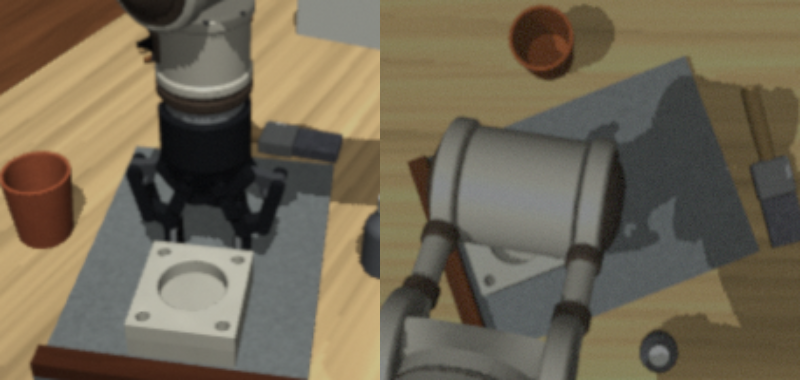

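```bash
python3 -m jog '[{"delta_pos":[-3,0,0],"rotation":[0,0,0],"hand":50}]'; python3 -m jog '[{"delta_pos":[-3,0,0],"rotation":[0,0,0],"hand":50}]';python3 -m jog '[{"delta_pos":[-2,0,0],"rotation":[0,0,0],"hand":50}]';python3 -m jog '[{"delta_pos":[-2,0,0],"rotation":[0,0,0],"hand":50}]';python3 m.py 14
```

```text
clock: 8.9
tcp_pos: [551.9, 39.1, 0.7]
ee_rot: [-89.2, -0.5, -68.7]
contact_force: [0.2, -1.0, 0.4]
width: 50.0
clock: 9.0
tcp_pos: [550.8, 42.0, 0.7]
ee_rot: [-89.2, -0.5, -68.7]
contact_force: [0.6, -1.3, 0.7]
width: 50.2
clock: 9.1
tcp_pos: [550.1, 44.0, 0.7]
ee_rot: [-89.2, -0.5, -68.7]
contact_force: [1.4, -1.4, 0.4]
width: 49.5
clock: 9.2
tcp_pos: [549.3, 45.9, 0.7]
ee_rot: [-89.2, -0.5, -68.7]
contact_force: [0.9, -1.8, -2.1]
width: 50.1
side centre [528.  102.1] size [ 89.9 111.7] ang 21.37 med z 47.3
   u [ -38.7 -150.4 -149.9  -38.2] v [-484.2 -484.8 -574.7 -574.1]
top centre [492.2 104.3] size [94.7 45.2] ang 84.18 med z 48.9
   u [-111.4 -131.8  -47.4  -26.9] v [-455.2 -495.6 -538.4 -498. ]
tcp [549.1  46.2   0.7] u -154.1 v -529.1 [-89.23  -0.52 -68.68] [0.4 0.1 0.1] 9.3 50.12661921918974
tip z [22. 24. 27. 29. 33. 34.]
```

View pics/m14.png

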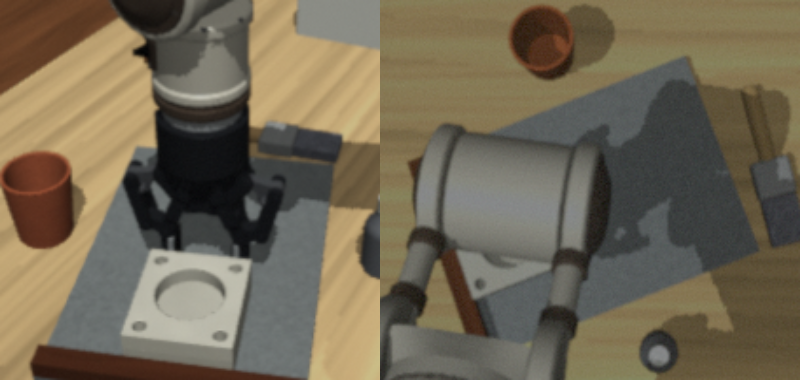

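```bash
for i in 1; do python3 -m jog '[{"delta_pos":[-2,0,0],"rotation":[0,0,0],"hand":50}]'; python3 -m jog '[{"delta_pos":[-2,0,0],"rotation":[0,0,0],"hand":50}]';done; python3 m.py 15
python3 -c "
import cv2;i=cv2.imread('pics/side15.png')[240:350,200:340];cv2.imwrite('pics/z15.png',cv2.resize(i,None,fx=5,fy=5,interpolation=2))"
```

```text
clock: 9.4
tcp_pos: [548.5, 48.0, 0.7]
ee_rot: [-89.2, -0.5, -68.7]
contact_force: [1.3, -1.5, 0.5]
width: 49.9
clock: 9.5
tcp_pos: [547.7, 49.8, 0.6]
ee_rot: [-89.2, -0.5, -68.7]
contact_force: [0.5, -8.3, 0.6]
width: 49.9
side centre [526.6 106.4] size [ 90.5 111.7] ang 22.29 med z 47.3
   u [ -35.  -146.7 -144.7  -33. ] v [-483.2 -485.6 -576.1 -573.7]
top centre [506.6 106.8] size [48.9 82.7] ang 20.69 med z 49.0
   u [ -40.8 -123.5 -123.8  -41.1] v [-487.  -486.5 -535.4 -535.9]
tcp [547.7  49.7   0.7] u -150.3 v -529.1 [-89.23  -0.55 -68.68] [-0.3 -3.3  0.5] 9.6 49.88285496207991
tip z [20. 23. 26. 28. 29. 30.]
```

View pics/z15.png

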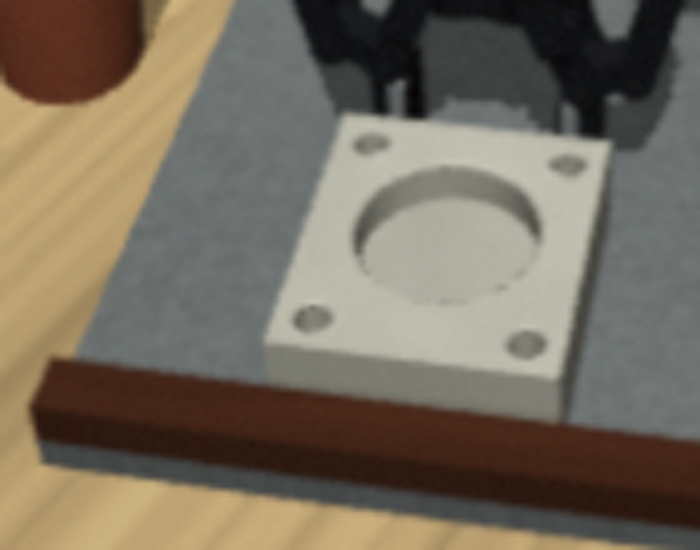

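```bash
python3 -m jog '[{"delta_pos":[-2,0,0],"rotation":[0,0,0],"hand":50}]'; python3 -m jog '[{"delta_pos":[-2,0,0],"rotation":[0,0,0],"hand":50}]'; python3 g.py 547 51 0.6 111.05
```

```text
clock: 9.7
tcp_pos: [547.8, 49.8, 1.0]
ee_rot: [-89.2, -0.8, -68.7]
contact_force: [2.3, -14.2, 1.8]
width: 50.3
clock: 9.8
tcp_pos: [547.8, 49.7, 1.4]
ee_rot: [-89.2, -1.0, -68.6]
contact_force: [1.0, -10.9, 0.7]
width: 50.0
t 9.8 tcp [547.8  49.7   1.4] rpy [-89.22  -0.96 -68.64] w 50.0 F [  1.  -10.9   0.7] j [ -7.  20. 105.  -1.  54. -28.]
need shift(tool) [-1.5  0.8 -0.3] rotvec [-0.78  0.31  0.96]
```

The TCP stalled at 11–14 N, so the mould is against the strip. I'll back straight off, lift and clear the view.

```bash
python3 -m jog '[{"delta_pos":[3,0,0],"rotation":[0,0,0],"hand":50},{"delta_pos":[10,0,0],"rotation":[0,0,0],"hand":50},{"delta_pos":[20,0,0],"rotation":[0,0,0],"hand":50},{"delta_pos":[10,-15,0],"rotation":[0,0,0],"hand":50},{"delta_pos":[0,-40,0],"rotation":[0,0,0],"hand":50}]';python3 -m jog '[{"delta_pos":[0,-40,0],"rotation":[0,0,0],"hand":50},{"delta_pos":[0,-40,0],"rotation":[0,0,0],"hand":50},{"delta_pos":[0,-40,0],"rotation":[0,0,0],"hand":50},{"delta_pos":[0,-40,0],"rotation":[0,0,0],"hand":50},{"delta_pos":[10,-30,0],"rotation":[0,0,0],"hand":50}]';python3 -m jog '[{"delta_pos":[40,0,0],"rotation":[0,0,0],"hand":50},{"delta_pos":[45,0,0],"rotation":[0,0,0],"hand":50},{"delta_pos":[45,0,0],"rotation":[0,0,0],"hand":50},{"delta_pos":[45,0,0],"rotation":[0,0,0],"hand":50},{"delta_pos":[45,0,0],"rotation":[0,0,0],"hand":50}]';python3 m.py 16
```

```text
clock: 10.3
tcp_pos: [557.1, 10.1, 51.7]
ee_rot: [-89.9, -0.3, -68.7]
contact_force: [0.5, -0.9, -0.1]
width: 50.3
clock: 10.8
tcp_pos: [558.5, 1.6, 248.0]
ee_rot: [-90.0, 0.1, -68.6]
contact_force: [0.4, -1.1, 0.2]
width: 50.1
clock: 11.3
tcp_pos: [644.8, -206.0, 257.5]
ee_rot: [-89.2, -0.1, -68.1]
contact_force: [0.4, 0.6, 0.2]
width: 50.1
side centre [525.4 109.4] size [ 90.3 104.5] ang 22.09 med z 47.3
   u [ -35.2 -139.7 -138.   -33.6] v [-483.5 -485.4 -575.7 -573.8]
top centre [528.7 106.5] size [90.4 99.4] ang 21.12 med z 48.9
   u [ -40.9 -140.3 -140.2  -40.8] v [-486.4 -486.6 -576.9 -576.8]
tcp [ 644.5 -209.9  255.4] u -427.4 v -526.1 [-89.31  -0.14 -68.42] [-1.1  1.  -0.9] 11.4 49.964272442164805
tip z [281. 282. 282. 282. 282. 283.]
```

View pics/m16.png

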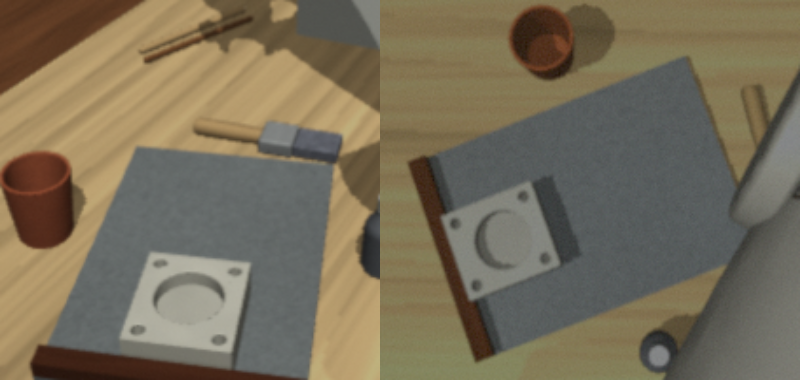

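```bash
python3 -c "
from h import *
for a,b,nm,n in((load('side0'),load('side16'),'side',0),):
    A=cloud(a);B=cloud(b)
    for k,(u0,u1,v0,v1) in dict(cup=(185,235,205,265),bottle=(378,410,230,280),brush=(288,375,188,218)).items():
        d=np.abs(a['range_z'][v0:v1,u0:u1]-b['range_z'][v0:v1,u0:u1]);print(k,'changed depth px',(d>12).mean().round(3))
from workcell import order
print(manip.get_obs()['contact_force'],manip.get_obs()['qd'].round(1)); order.close_job()"
```

```text
cup changed depth px 0.007
bottle changed depth px 0.005
brush changed depth px 0.203
[-1.07988977  1.01739996 -0.85723564] [ 3.9 -3.6  4.2  2.4  1.6  2.1]
the job is handed in; nothing more can be done
```

```bash
python3 -c "
from h import *
a=load('side0');b=load('side16')
d=np.abs(a['range_z']-b['range_z'])>12
print('all',d[188:218,288:375].sum(),'left of 334 & below 203',d[203:218,288:334].sum(),'rest',d[188:203,288:375].sum()+d[203:218,334:375].sum())"
```

```text
all 531 left of 334 & below 203 513 rest 18
```

I tipped the mould onto its back with a push near its top, so the hollow now looks up. I then pushed its foot with both fingers until the top end met the stop strip, backed off and handed the job in at about 11.4 s.

**Last checks**
- **Against the strip:** the final push stalled at 11–14 N. In the top view the mould's head edge is 1 mm from the measured strip line and within 0.1° of square, which is inside the calibration error. The side view put that edge 7–8 mm past the line, because the strip confuses the edge fit there. I trusted the top view and the stall.
- **Flat:** the upper face is at 47–49 mm in both views, where 48 mm is expected.
- **Bystanders:** depth images from before and after show the cup and the bottle unchanged. The check over the brush showed 20% changed pixels, but nearly all were where the mould had stood in that view. I sorted that out only after handing in.

**Disagreements**
- **Fingertip height:** the camera showed the fingertips about 22–25 mm above the reported TCP, where the text says 14 mm below it. I set pushing heights from the camera.
- **Still moving at hand-in:** the joints were still settling at up to about 4°/s when I handed in. The gripper was well clear, with nothing touched.

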